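# Unclamp the stamped soap bar and lay it in the empty tray

## Task

The green soap bar in the stamping clamp on the stall table is finished: slide the clamp's jaw fully open by its red knob and leave it open. Then lift the bar up out of the clamp and set it down gently (do not drop it), flat and stamp side up, in the empty wooden tray.

Things in the scene. Friction and masses are not known exactly. Their poses are not given: they have to be found in the camera images.
- bar: sage-green soap bar, round stamp on top, 80 (x) x 54 (y) x 30 mm high, 130 g; origin at centre of underside, z up. It lies slack (2-8 mm) on a fixed clamp's dark wooden bed (230 x 100 mm, top 25 mm up), long sides free, its ends between 50 mm wide jaws: fixed at -x (55 mm above table), sliding at +x with a lip up to 12 mm over the bar's top, so open before lifting. The jaw opens along the bar's +x.
- jaw (a joint): opening of the sliding jaw in m: 0 closed, 0.045 fully open against its stop; starts 0 to 0.006. It slides level, along the +x direction of the clamped bar, against about 3 N of friction and stays where it is left.
- jaw_knob (a point): centre of the top of the round upright red knob on the sliding jaw, 101 mm above the table: 22 mm diameter, 36 mm tall, standing on the jaw's flat top (45 x 50 mm, 65 mm above the table). Moves with the jaw; it lies about 58 mm plus the jaw opening from the clamped bar's centre, along the bar's x.
- tray: the empty tray: low brown wooden tray, 110 (x) x 140 (y) mm outside, 98 x 128 mm inside, walls 6 mm thick, 12 mm high, fixed; origin at the centre of its underside on the table, z up, inner floor 6 mm above it. The bar fits flat with its length along the tray's y. A like tray elsewhere already holds a rose-coloured bar.
Things that resemble listed ones, but are neither listed nor needed, are in the scene too. Leave any turquoise or yellow look-alike of the part that bears jaw alone.

How it is judged:
On the way, in this order (a step that is already met when the one before it is completed fails the run):
1. the jaw is slid fully open (to within 8 mm of its stop) while the bar still lies in the clamp (moved less than 20 mm) (value of joint jaw above 0.037 m and distance of bar from where it was at the start of the episode below 0.02 m), for 0.2 s.
2. the bar is lifted by the fingers at least 35 mm (height (world z) of bar above 0.06 m and contact force between bar and the fingers above 0.5 N), for 0.1 s.
At the end, for the whole second after the job is handed in: the bar rests flat inside the empty tray, stamp side up (tilt under 7 degrees, underside within 5 mm of the tray's floor, centre within 30 mm along the tray's x and 45 mm along its y of the tray's centre), still and released, and the jaw is still open to within 8 mm of its stop (x of bar in the frame of tray between -0.03 and 0.03 m and y of bar in the frame of tray between -0.045 and 0.045 m and z of bar in the frame of tray between 0.002 and 0.011 m and angle between bar's own z axis and vertical below 0.12 rad and linear speed of bar below 0.02 m/s and value of joint jaw above 0.037 m); the robot touches nothing.
It fails at once if the bar is dropped (falls faster than 0.65 m/s, about 20 mm, out of the fingers) (linear speed of bar above 0.65 m/s and contact force between bar and the fingers below 0.05 N).
It also fails if it takes over 45 s, if anything falls off the work surface, if the arm or the gripper's body presses on something with over 40 N, if the wrist force passes 120 N, or if a joint passes its speed limit or range.

## Robot

A 7-joint arm with a two-finger parallel gripper is mounted at the origin on the work surface. World frame = base frame: x ahead of the robot, y to its left, z up, the work surface at z = 0. Lengths are in m, angles in rad, forces in N, time in s.
With the tool pointing down it reaches from about 0.425 to 0.925 m from the base axis. Payload 6.8 kg.
Tool frame: the origin (TCP) lies midway between the tips of the shut fingers; the grasp point (between the pads) lies 19 mm behind it; x points along the fingers, z is the direction in which the jaws open and shut, and the axes are right-handed (so a half turn about x gives the same grasp; the last joint's range is limited). The gripper opens to 85 mm and grips with 20 to 120 N. Pads are 22 mm wide; open, the fingers measure 114 mm over their backs; the gripper's body (76 mm by 85 mm) begins 54 mm behind the grasp point. The pads swing forward as they close: fully open they stand 13 mm farther back than shut.
Start: joints at [1.23, 0.477, 0.022, 1.555, -0.011, 1.109, -0.083], TCP at [0.156, -0.657, 0.231] pointing down, gripper open.
Joint ranges: [-2.96, 2.96], [-0.34, 2.1], [-1.41, 1.46], [0.24, 2.44], [-1.37, 4.51], [0.17, 1.92], [-2.96, 2.96]. Speed limits (rad/s): [2.39, 2.39, 3.14, 3.14, 3.14, 3.14, 3.14].

## Interface

Orientations are given as a unit quaternion [w, x, y, z].
In Python, from station import bot gives the robot as it stands. The module is installed in compiled form; this text tells all that it offers.
- The arm moves only by the shell command python3 -m jog 'ROWS' [FORCE]. ROWS is text: rows parted by semicolons, each of 7 numbers parted by spaces: the shift along the tool's x, y, z in mm, then the turn, a rotation vector about the tool's x, y, z in units of 6 degrees (1.0 is 6 degrees), then the finger opening in mm, from 0 to 85.4. A call has 1 to 5 rows; each row shifts and turns the commanded pose from where the row before left it, along the tool's axes as they then stand; what a row does not reach is not made up. A row lasts 1/10 s, in which the tool goes at most 50 mm and 8.59 degrees, less where a joint would pass 70% of its speed; a pose out of reach is approached as far as the arm can. A call with a gripper value outside its range is refused whole. The fingers move at their own pace and stop on an object; FORCE is the grip in N (left out, the last holds). Time passes only in rows, so rows that do not move let the fingers close. It gives the time, the measured TCP pose, the force and the opening at its end, in the units of the state.
- bot.get_obs(): the state, without advancing time (a new reading comes with each control period).
- bot.read_camera(name): name is "scene" or "top"; returns (picture, depth): 384x512x3 uint8, red, green, blue; 384x512 float32, m along the optical axis (not along the pixel's ray), 0 where there is no reading.
- bot.calibration(name): a dict with "fx", "fy", "cx", "cy" (pixels), "D" ([k1, k2, p1, p2, k3] as OpenCV has them; the pictures are not rectified), "T" (4x4, takes a point from camera to world coordinates). Camera axes: x right, y up, looking along -z (the intrinsics and any distortion apply to the point x, -y, -z); pixel columns grow to the right and rows downward; lengths in m; the calibration is good to about 2 mm. A picture is of the moment at which its call begins. calibration takes no time and is no camera call.
- bot.hand_in(): hands the job in, once; it reports no verdict.
The state is a dict: "t": time; "q": joint angles; "joint_vel": joint speeds; "joint_torque": joint torques, N m; "eef_pos": TCP position; "tool_rot": TCP orientation; "contact_force": force on the tool from outside, world axes, zero at the start; "torque": the same for the moment, N m; "gripper_width": opening from 0.0 (shut) to 1.0 (fully open).
Only numpy, scipy, OpenCV 4.12 (cv2) and the standard library are available. Lean on these libraries where they do the work, as an engineer would, in place of code of your own. Each camera call takes 0.05 s, during which the arm holds its last target.

## Working session

There is one attempt and no reset: what is moved stays moved. The work goes in short steps, Python scripts to look and compute and a shell command to move; the robot and the scene stay as the last step left them, time stands still between calls to the robot, and variables do not carry over. Pictures are saved under pics/ and viewed, and the job is handed in when it is done.

```bash
mkdir -p pics; cat > h.py <<'E'
import numpy as np,cv2
from station import bot
def snap(n,f):
    im,d=bot.read_camera(n); cv2.imwrite(f'pics/{f}.png',im[:,:,::-1]); np.save(f'pics/{f}.npy',d); return im,d
def pix(n,f,pts):
    c=bot.calibration(n); d=np.load(f'pics/{f}.npy'); K=np.array([[c['fx'],0,c['cx']],[0,c['fy'],c['cy']],[0,0,1.]])
    out=[]
    for u,v in pts:
        z=d[int(round(v)),int(round(u))]
        x,y=cv2.undistortPoints(np.array([[[u,v]]],float),K,np.array(c['D'],float))[0,0]
        out.append((np.array(c['T'])@[x*z,-y*z,-z,1])[:3])
    return np.array(out)
def ray(n,pts,h):
    c=bot.calibration(n); K=np.array([[c['fx'],0,c['cx']],[0,c['fy'],c['cy']],[0,0,1.]]);T=np.array(c['T']);out=[]
    for u,v in pts:
        x,y=cv2.undistortPoints(np.array([[[u,v]]],float),K,np.array(c['D'],float))[0,0]
        dd=T[:3,:3]@[x,-y,-1]; o=T[:3,3]; out.append(o+dd*(h-o[2])/dd[2])
    return np.array(out)
def crop(f,x0,y0,x1,y1,s,o):
    im=cv2.imread(f'pics/{f}.png')[y0:y1,x0:x1]; cv2.imwrite(f'pics/{o}.png',cv2.resize(im,None,fx=s,fy=s,interpolation=cv2.INTER_CUBIC))
E
python3 - <<'E'
from h import *
snap('scene','s0');snap('top','t0')
print(bot.get_obs()); np.set_printoptions(precision=3,suppress=True)
for n in('top','scene'):print(bot.calibration(n))
E
```

```text
{'t': 0.1, 'q': array([ 1.22992022,  0.47771319,  0.02236837,  1.5563538 , -0.01150932,
        1.10929127, -0.08309793]), 'joint_vel': array([ 7.62840395e-05, -1.73530740e-03,  3.31452442e-04, -2.08256386e-03,
        1.28490816e-03,  1.90223891e-03,  1.99776404e-03]), 'joint_torque': array([ 5.41681584e-03, -5.97759533e+01,  1.61412813e+00, -2.81952453e+01,
        1.27627634e-02,  5.04481955e-03,  3.58564080e-05]), 'eef_pos': array([ 0.15556235, -0.65628277,  0.23042576]), 'tool_rot': array([ 0.55419916,  0.43887983,  0.55515833, -0.4382317 ]), 'contact_force': array([ 0.12767835, -0.82351518,  0.21334238]), 'torque': array([ 0.0022886 ,  0.00335003, -0.05278749]), 'gripper_width': 1.0041394523996559}
{'fx': 378.6087447412318, 'fy': 378.6087447412318, 'cx': 254.93155521056957, 'cy': 194.79364083680107, 'D': array([0.009, 0.   , 0.   , 0.   , 0.   ]), 'T': array([[ 0.012,  0.992, -0.129,  0.316],
       [-1.   ,  0.011, -0.005, -0.036],
       [-0.004,  0.129,  0.992,  1.136],
       [ 0.   ,  0.   ,  0.   ,  1.   ]])}
{'fx': 390.82762687370086, 'fy': 390.82762687370086, 'cx': 247.7956346629819, 'cy': 188.3479342815373, 'D': array([0.004, 0.   , 0.   , 0.   , 0.   ]), 'T': array([[ 0.56 , -0.621,  0.549,  0.915],
       [ 0.829,  0.428, -0.36 , -0.334],
       [-0.011,  0.656,  0.754,  0.709],
       [ 0.   ,  0.   ,  0.   ,  1.   ]])}
```

View pics/s0.png

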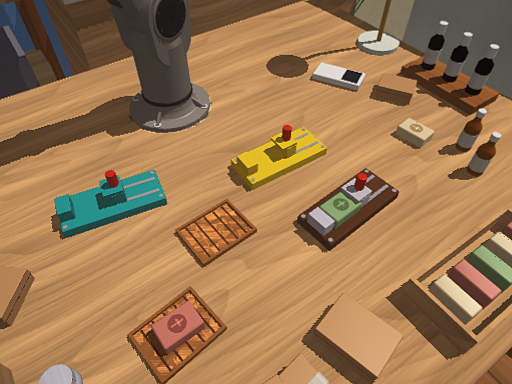

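View pics/t0.png

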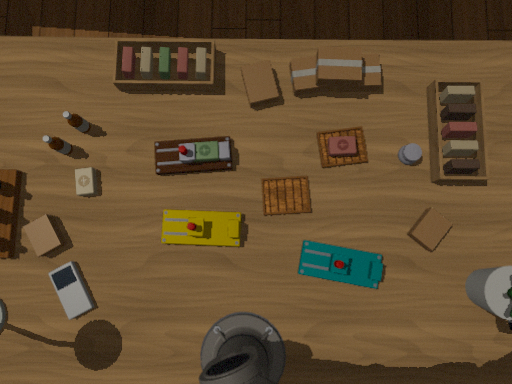

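Possible confusions:
- **Clamps:** dark clamp with green bar and red knob at top (193,155); yellow at (201,228); turquoise at (340,265).
- **Trays:** empty tray at (286,195); tray with the rose bar at (342,147).
- **Green bar:** another one in the crate at (165,62).

By the description I choose the dark clamp, its green bar at (206,151), its knob at (183,150) and the empty tray. I'll check these in a close crop.

```bash
python3 - <<'E'
from h import *
crop('t0',145,125,325,225,4.4,'t0c')
crop('s0',170,155,410,275,3.3,'s0c')
E
```

```text
(no output)
```

View pics/t0c.png

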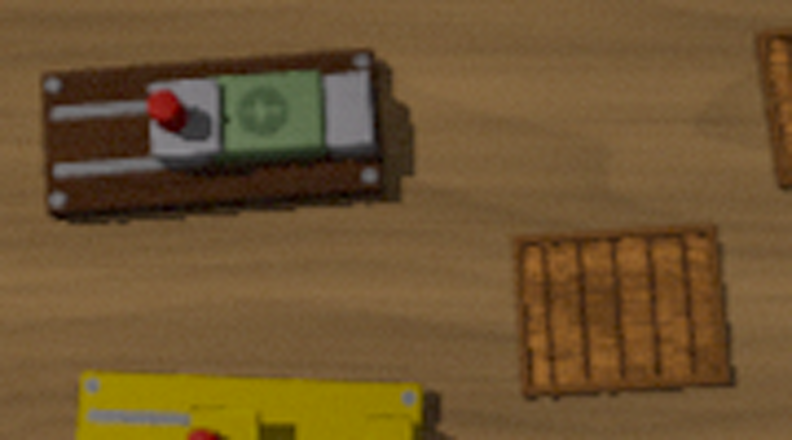

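View pics/s0c.png

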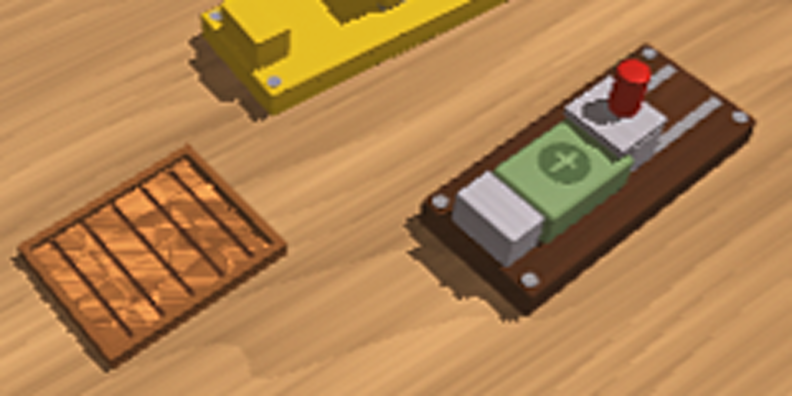

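The crop confirms it. The dark clamp has screws at crop (52,85), (361,61), (57,200), (370,175), the bar spans (222..322, 72..155), the knob top is at (163,106), and the tray is empty. Next I compute positions.

```bash
python3 - <<'E'
from h import *
np.set_printoptions(precision=4,suppress=True)
f=lambda L:[(a/4.4+145-.4,b/4.4+125-.4) for a,b in L]
g=lambda L:[(a/3.3+170-.35,b/3.3+155-.35) for a,b in L]
for nm,F,cam in(('t',f,'top'),('s',g,'scene')):
    S=[(52,85),(361,61),(370,175),(57,200)] if nm=='t' else [(648,53),(440,202),(530,280),(740,117)]
    s=ray(cam,F(S),.025);print(nm,'screws\n',s[:,:2],s.mean(0)); 
    # lengthwise
    v=(s[0]-s[1])/2+(s[3]-s[2])/2;print('ang bar x',np.degrees(np.arctan2(v[1],v[0])))
    k=ray(cam,F([(163,104) if nm=='t' else (632,70)]),.101);print('knob',k)
    T=[(516,238),(715,228),(732,383),(527,395)] if nm=='t' else [(187,147),(18,247),(110,368),(287,245)]
    t=ray(cam,F(T),.012 if 1 else 0);print('tray\n',t[:,:2],t.mean(0))
    b=[(222,75),(320,70),(324,148),(223,154)] if nm=='t' else [(570,124),(496,174),(547,220),(632,162)]
    b=ray(cam,F(b),.055);print('bar\n',b[:,:2],b.mean(0))
    b=[(264,110)] if nm=='t' else [(564,162)]
    print('stamp',ray(cam,F(b),.055), pix(cam,nm+'0',F(b)))
o=bot.get_obs()
from scipy.spatial.transform import Rotation as R
print(R.from_quat(o['tool_rot'],scalar_first=True).as_matrix())
E
```

```text
t screws
 [[0.6116 0.2681]
 [0.6309 0.0569]
 [0.5513 0.0491]
 [0.5316 0.2611]] [0.5813 0.1588 0.025 ]
ang bar x 95.26128235151576
knob [[0.5797 0.176  0.101 ]]
tray
 [[ 0.5112 -0.0508]
 [ 0.5197 -0.1869]
 [ 0.4134 -0.1977]
 [ 0.4037 -0.0592]] [ 0.462  -0.1236  0.012 ]
bar
 [[0.6117 0.1469]
 [0.6159 0.0816]
 [0.5628 0.0776]
 [0.558  0.1445]] [0.5871 0.1126 0.055 ]
stamp [[0.5881 0.1182 0.055 ]] [[0.5872 0.1176 0.0586]]
s screws
 [[0.5319 0.2584]
 [0.5515 0.0476]
 [0.6311 0.0551]
 [0.6122 0.2664]] [0.5817 0.1569 0.025 ]
ang bar x 95.21377620469114
knob [[0.5794 0.1734 0.101 ]]
tray
 [[ 0.407  -0.0603]
 [ 0.4162 -0.1972]
 [ 0.5288 -0.1919]
 [ 0.5151 -0.0503]] [ 0.4668 -0.1249  0.012 ]
bar
 [[0.566  0.143 ]
 [0.5703 0.0748]
 [0.6161 0.0769]
 [0.6126 0.1536]] [0.5912 0.1121 0.055 ]
stamp [[0.5877 0.1175 0.055 ]] [[0.5893 0.1153 0.0581]]
[[-0.0005  0.973   0.2307]
 [ 0.0016  0.2307 -0.973 ]
 [-1.     -0.0001 -0.0016]]
```

Bar x points to about 95.2°, with the bar at (0.587, 0.117), the knob at (0.580, 0.175) and the tray at (0.464, -0.124). The tool's y axis is tangential, so I'll swing along an arc.

```bash
python3 -m jog '0 25 -1 -0.35 0 0 85; 0 46 -3 -0.65 0 0 85; 0 46 -3 -0.65 0 0 85; 0 46 -3 -0.65 0 0 85; 0 46 -3 -0.65 0 0 85' 30; python3 -m jog '0 46 -3 -0.65 0 0 85; 0 46 -3 -0.65 0 0 85; 0 46 -3 -0.65 0 0 85; 0 46 -3 -0.65 0 0 85; 0 46 -3 -0.65 0 0 85'; python3 -m jog '0 46 -3 -0.65 0 0 85; 0 46 -3 -0.65 0 0 85; 0 46 -3 -0.65 0 0 85; 0 46 -3 -0.65 0 0 85; 0 46 -3 -0.65 0 0 85'
cat >> h.py <<'E'
from scipy.spatial.transform import Rotation as R
def go(x,y,z,ang):
    "remaining shift in tool axes mm and turn in units; ang = bar x direction deg (=tool y)"
    o=bot.get_obs(); r=R.from_quat(o['tool_rot'],scalar_first=True)
    a=np.radians(ang); ty=np.array([np.cos(a),np.sin(a),0]); tx=np.array([0,0,-1.]); t=R.from_matrix(np.array([tx,ty,np.cross(tx,ty)]).T)
    print('t',o['t'],'pos',o['eef_pos'].round(4),'F',o['contact_force'].round(1),'w',o['gripper_width'].round(3))
    print('shift mm',(r.inv().apply(np.array([x,y,z])-o['eef_pos'])*1000).round(1),'turn',(np.degrees((r.inv()*t).as_rotvec())/6).round(2))
E
python3 -c "
from h import *
go(.58,.175,.2,95.2)"
```

```text
t: 0.6
eef_pos: [0.3492, -0.5706, 0.231]
tool_rot: [0.616, 0.347, 0.616, -0.346]
contact_force: [0.2, -0.4, -0.0]
gripper_width: 0.996
t: 1.1
eef_pos: [0.5174, -0.4146, 0.231]
tool_rot: [0.666, 0.237, 0.666, -0.237]
contact_force: [0.6, -1.1, 0.9]
gripper_width: 0.992
t: 1.6
eef_pos: [0.6239, -0.2114, 0.2311]
tool_rot: [0.697, 0.121, 0.697, -0.121]
contact_force: [0.9, -0.1, 0.5]
gripper_width: 0.993Traceback (most recent call last):
  File "<string>", line 3, in <module>
    go(.58,.175,.2,95.2)
    ~~^^^^^^^^^^^^^^^^^^
  File "h.py", line 26, in go
    print('t',o['t'],'pos',o['eef_pos'].round(4),'F',o['contact_force'].round(1),'w',o['gripper_width'].round(3))
                                                                                     ^^^^^^^^^^^^^^^^^^^^^^^^
AttributeError: 'float' object has no attribute 'round'
```

```bash
sed -i "s/o\['gripper_width'\].round(3)/round(o['gripper_width'],3)/" h.py; python3 -m jog '0 46 -3 -0.5 0 0 85; 0 46 -3 -0.5 0 0 85; 0 46 -3 -0.5 0 0 85; 0 46 -3 -0.5 0 0 85; 0 46 -3 -0.5 0 0 85'; python3 -c "
from h import *
go(.58,.175,.2,95.2)"
```

```text
t: 2.1
eef_pos: [0.6637, 0.0148, 0.2311]
tool_rot: [0.706, 0.029, 0.707, -0.029]
contact_force: [1.1, 0.0, -0.2]
gripper_width: 0.993
t 2.1 pos [0.6637 0.0148 0.2311] F [ 1.1  0.  -0.2] w 0.993
shift mm [ 31.2 152.7 -96.6] turn [-1.66 -0.   -0.  ]
```

```bash
python3 -m jog '5 40 -20 -0.5 0 0 85; 5 40 -20 -0.5 0 0 85; 5 40 -20 -0.4 0 0 85; 5 30 -20 -0.26 0 0 85; 0 0 0 0 0 0 85'; python3 -c "
from h import *
go(.58,.175,.2,95.2);snap('top','t1');snap('scene','s1');crop('s1',220,50,420,250,3,'s1c')"
```

```text
t: 2.6
eef_pos: [0.5816, 0.1699, 0.2109]
tool_rot: [0.705, -0.034, 0.707, 0.036]
contact_force: [-0.4, 0.2, -0.2]
gripper_width: 0.995
t 2.6 pos [0.5816 0.1699 0.2109] F [-0.4  0.2 -0.2] w 0.995
shift mm [10.9  5.2 -1. ] turn [ 0.08 -0.02 -0.03]
```

View pics/s1c.png

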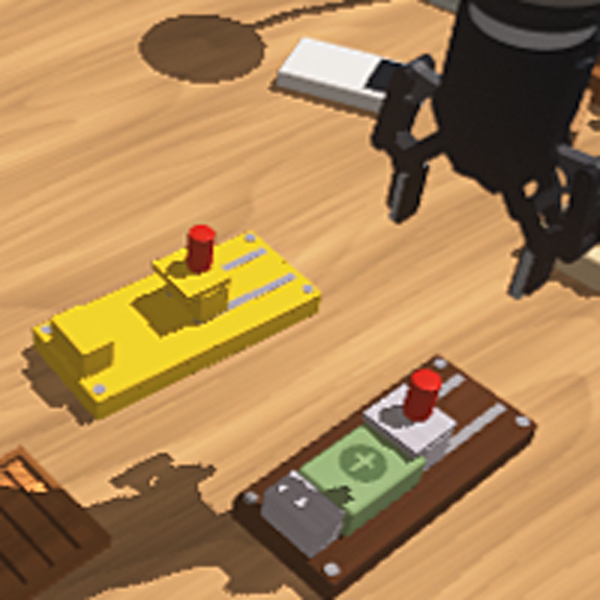

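The gripper stands over the knob (crop (424,385)) with nothing in the way. I'll descend to TCP z ≈ 0.073 and close on the knob.

```bash
python3 -m jog '35 5 -1 0.08 0 0 60; 35 0 0 0 0 0 60; 30 0 0 0 0 0 60; 25 0 0 0 0 0 60; 13 0 0 0 0 0 60' 30;python3 -m jog '0 0 0 0 0 0 60;0 0 0 0 0 0 40; 0 0 0 0 0 0 40'; python3 -c "
from h import *
go(.58,.175,.073,95.2);snap('scene','s2');crop('s2',270,90,420,240,4,'s2c')"
```

```text
t: 3.2
eef_pos: [0.5844, 0.1652, 0.0708]
tool_rot: [0.706, -0.028, 0.708, 0.026]
contact_force: [-0.3, -0.3, 0.6]
gripper_width: 0.7
t: 3.5
eef_pos: [0.5859, 0.1676, 0.0749]
tool_rot: [0.707, -0.027, 0.706, 0.028]
contact_force: [0.2, 0.1, 0.2]
gripper_width: 0.47
t 3.5 pos [0.5859 0.1676 0.0749] F [0.2 0.1 0.2] w 0.47
shift mm [ 1.9  7.9 -5.3] turn [-0.12  0.03 -0.01]
```

View pics/s2c.png

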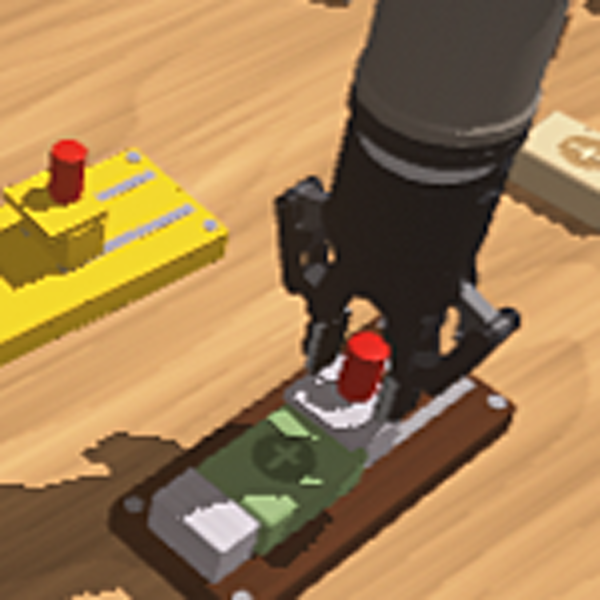

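Knob is between the fingers, at crop (365,370). I'll correct the residual offset (+8 y, -5 z) and then close.

```bash
python3 -m jog '1 4 -3 -0.12 0 0 40; 1 4 -2 0 0 0 40; 0 0 0 0 0 0 40'; python3 -c "
from h import *
go(.58,.175,.073,95.2)"
```

```text
t: 3.85
eef_pos: [0.5784, 0.176, 0.0715]
tool_rot: [0.706, -0.033, 0.706, 0.033]
contact_force: [-0.3, 0.4, -1.0]
gripper_width: 0.471
t 3.85 pos [0.5784 0.176  0.0715] F [-0.3  0.4 -1. ] w 0.471
shift mm [-1.5 -1.2  1.5] turn [ 0.02  0.   -0.01]
```

```bash
python3 -m jog '-1 0 1 0 0 0 15; 0 0 0 0 0 0 15; 0 0 0 0 0 0 15; 0 0 0 0 0 0 15; 0 0 0 0 0 0 15' 30; python3 -c "
from h import *
go(.58,.175,.073,95.2)"
```

```text
t: 4.35
eef_pos: [0.5807, 0.1752, 0.0727]
tool_rot: [0.707, -0.032, 0.706, 0.032]
contact_force: [1.4, 0.9, 3.0]
gripper_width: 0.247
t 4.35 pos [0.5807 0.1752 0.0727] F [1.4 0.9 3. ] w 0.247
shift mm [-0.3 -0.1 -0.7] turn [ 0.01  0.01 -0.  ]
```

Gripped at 21 mm. I slide the jaw along tool +y.

```bash
python3 -m jog '0 5 0 0 0 0 15; 0 7 0 0 0 0 15; 0 7 0 0 0 0 15; 0 7 0 0 0 0 15; 0 7 0 0 0 0 15' 30; python3 -m jog '0 4 0 0 0 0 15; 0 2 0 0 0 0 15; 0 0 0 0 0 0 15' ; python3 -c "
from h import *
go(.58-.042*.0906,.175+.042*.996,.073,95.2)"
```

```text
t: 4.85
eef_pos: [0.5778, 0.2076, 0.0727]
tool_rot: [0.707, -0.032, 0.706, 0.032]
contact_force: [2.9, -3.2, 5.2]
gripper_width: 0.247
t: 5.15
eef_pos: [0.5772, 0.2145, 0.0727]
tool_rot: [0.707, -0.032, 0.706, 0.033]
contact_force: [5.7, -0.0, 3.5]
gripper_width: 0.246
t 5.15 pos [0.5772 0.2145 0.0727] F [ 5.7 -0.   3.5] w 0.246
shift mm [-0.3  2.4 -0.8] turn [ 0.01  0.02 -0.01]
```

```bash
python3 -m jog '0 2 0 0 0 0 15; 0 1 0 0 0 0 15; 0 0 0 0 0 0 15' ; python3 -m jog '0 1 0 0 0 0 15; 0 1 0 0 0 0 15' 
```

```text
t: 5.45
eef_pos: [0.577, 0.2167, 0.0727]
tool_rot: [0.707, -0.032, 0.706, 0.032]
contact_force: [5.3, -2.2, 5.4]
gripper_width: 0.248
t: 5.65
eef_pos: [0.5768, 0.2183, 0.0726]
tool_rot: [0.707, -0.032, 0.706, 0.032]
contact_force: [5.1, -2.6, 6.3]
gripper_width: 0.249
```

```bash
python3 -m jog '0 1 0 0 0 0 15; 0 1 0 0 0 0 15' ; python3 -m jog '0 1 0 0 0 0 15' ; python3 -c "
from h import *
snap('top','t3');snap('scene','s3');crop('s3',270,90,420,240,4,'s3c');crop('t3',130,110,270,210,5,'t3c')"
```

```text
t: 5.85
eef_pos: [0.5767, 0.2196, 0.0726]
tool_rot: [0.707, -0.032, 0.706, 0.032]
contact_force: [5.2, -6.2, 7.3]
gripper_width: 0.245
t: 5.95
eef_pos: [0.5767, 0.2196, 0.0726]
tool_rot: [0.707, -0.033, 0.706, 0.031]
contact_force: [4.4, -7.9, 8.2]
gripper_width: 0.243
```

View pics/s3c.png

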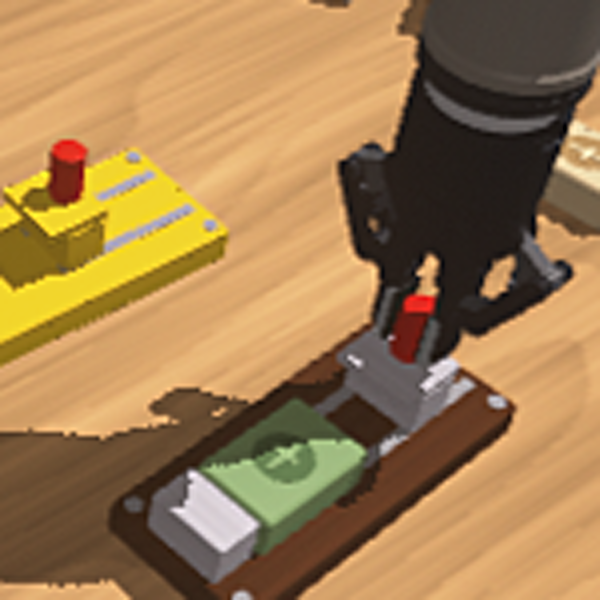

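View pics/t3c.png

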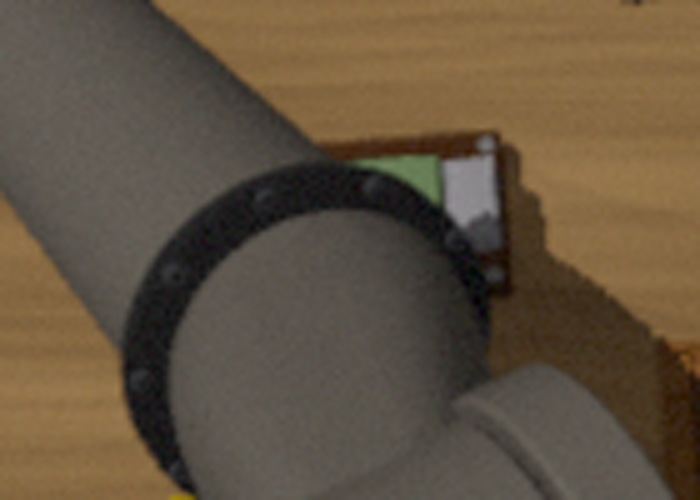

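The pose stalled with rising force after 44.5 mm of travel, so the jaw is at its stop. The scene crop shows the bar still seated (stamp at (285,455)), with a clear gap to the jaw. Release and rise.

```bash
python3 -m jog '0 -1 0 0 0 0 15; 0 0 0 0 0 0 45; 0 0 0 0 0 0 45; 0 0 0 0 0 0 60; -8 0 0 0 0 0 60'; python3 -m jog '-20 0 0 0 0 0 80; -25 0 0 0 0 0 80; -25 -10 0 0 0 0 80; 0 -20 0 0 0 0 80; 0 0 0 0 0 0 80'; python3 -c "
from h import *
go(.587,.117,.1,95.2);snap('scene','s4');crop('s4',270,90,420,240,4,'s4c')"
```

```text
t: 6.55
eef_pos: [0.5741, 0.2207, 0.0791]
tool_rot: [0.705, -0.033, 0.708, 0.032]
contact_force: [0.0, -0.9, 0.3]
gripper_width: 0.704
t: 7.05
eef_pos: [0.5794, 0.1881, 0.1512]
tool_rot: [0.707, -0.032, 0.706, 0.03]
contact_force: [0.0, -0.6, 0.1]
gripper_width: 0.933
t 7.05 pos [0.5794 0.1881 0.1512] F [ 0.  -0.6  0.1] w 0.933
shift mm [ 51.4 -71.4   1.3] turn [-0.03  0.01  0.02]
```

View pics/s4c.png

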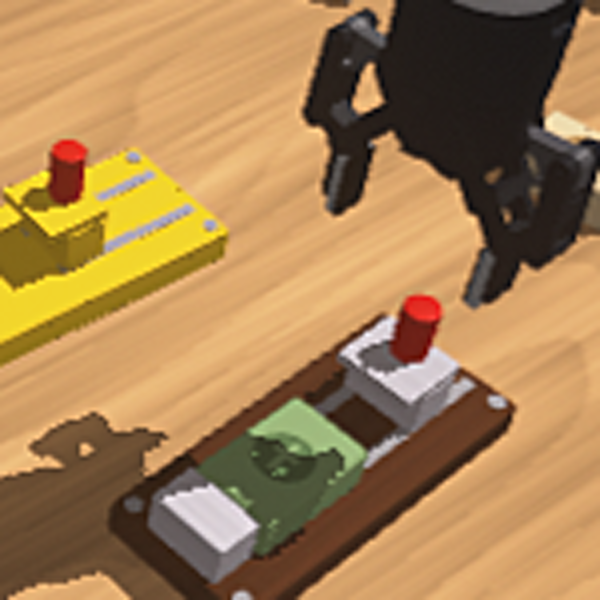

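Jaw open, knob top at (422,306). The bar's top corners are at (303,398), (367,453) and (202,470). I'll refine the bar position and jaw opening from these.

```bash
python3 - <<'E'
from h import *
f=lambda L:[(a/4+270-.4,b/4+90-.4) for a,b in L]
b=ray('scene',f([(303,398),(367,453),(202,470),(285,457)]),.055);print(b.round(4))
print((b[1]+b[2])/2, np.linalg.norm(b[0]-b[1]),np.linalg.norm(b[0]-b[2]), b[0]-b[1])
print(ray('scene',f([(422,306)]),.101))
E
```

```text
[[0.563  0.1546 0.055 ]
 [0.611  0.1557 0.055 ]
 [0.5699 0.0755 0.055 ]
 [0.5883 0.1178 0.055 ]]
[0.59046422 0.11560465 0.055     ] 0.048039493865611224 0.07942131246952076 [-0.04802811 -0.00104567  0.        ]
[[0.57566785 0.21856004 0.101     ]]
```

```bash
python3 -m jog '0 -30 0 0 0 0 80; 0 -30 1 0 0 0 80; 20 -11 1 0 0 0 80; 15 0 0 0 0 0 80; 0 0 0 0 0 0 80'; python3 -m jog '0 0 0 0 0 0 80'; python3 -c "
from h import *
go(.5875,.1165,.028,95.2)"
```

```text
t: 7.6
eef_pos: [0.5847, 0.1214, 0.1126]
tool_rot: [0.704, -0.033, 0.708, 0.033]
contact_force: [-0.6, -0.7, 0.4]
gripper_width: 0.937
t: 7.7
eef_pos: [0.5862, 0.1226, 0.1149]
tool_rot: [0.706, -0.033, 0.707, 0.034]
contact_force: [0.3, -0.3, -0.7]
gripper_width: 0.938
t 7.7 pos [0.5862 0.1226 0.1149] F [ 0.3 -0.3 -0.7] w 0.938
shift mm [86.9 -6.4  0.8] turn [ 0.03 -0.01 -0.01]
```

```bash
python3 -m jog '15 -3 1 0 0 0 80; 20 -3 0 0 0 0 80; 15 0 0 0 0 0 80; 10 0 0 0 0 0 80; 0 0 0 0 0 0 80'; python3 -m jog '0 0 0 0 0 0 80'; python3 -c "
from h import *
go(.5875,.1165,.028,95.2);snap('scene','s5');crop('s5',270,90,420,240,4,'s5c')"
```

```text
t: 8.2
eef_pos: [0.5875, 0.1147, 0.0537]
tool_rot: [0.705, -0.033, 0.707, 0.032]
contact_force: [-0.2, 0.3, 0.7]
gripper_width: 0.934
t: 8.3
eef_pos: [0.5887, 0.115, 0.0554]
tool_rot: [0.706, -0.032, 0.706, 0.033]
contact_force: [-0.2, 0.2, -0.7]
gripper_width: 0.937
t 8.3 pos [0.5887 0.115  0.0554] F [-0.2  0.2 -0.7] w 0.937
shift mm [27.4  1.6 -1.1] turn [ 0.01  0.   -0.  ]
```

View pics/s5c.png

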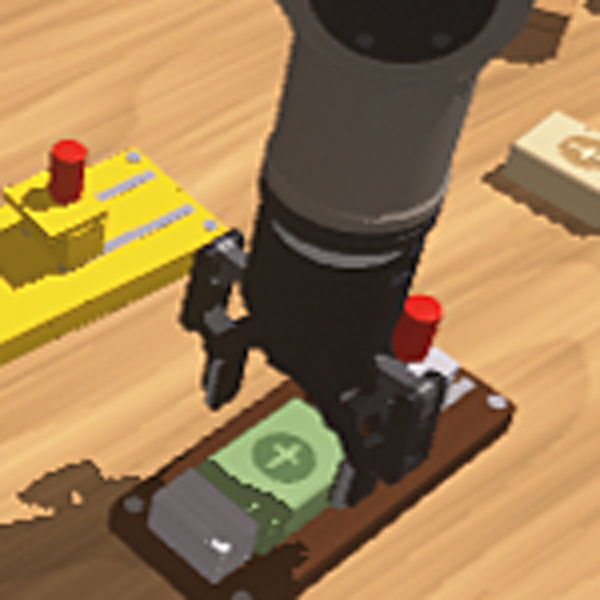

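The fingers straddle the bar's long sides (left tip (220,395), right tip (345,490)). Down 26 mm, then close slowly.

```bash
python3 -m jog '12 1 -1 0 0 0 80; 10 0 0 0 0 0 80; 4 0 0 0 0 0 80; 0 0 0 0 0 0 70; 0 0 0 0 0 0 65' 30; python3 -c "
from h import *
go(.5875,.1165,.028,95.2)"; python3 -m jog '0 0 0 0 0 0 60; 0 0 0 0 0 0 55; 0 0 0 0 0 0 45; 0 0 0 0 0 0 45; 0 0 0 0 0 0 45' 30; python3 -c "
from h import *
go(.5875,.1165,.028,95.2);snap('scene','s6');crop('s6',270,90,420,240,4,'s6c')"
```

```text
t: 8.85
eef_pos: [0.5875, 0.1154, 0.0292]
tool_rot: [0.706, -0.032, 0.706, 0.032]
contact_force: [-0.5, 0.0, -0.2]
gripper_width: 0.764
t 8.85 pos [0.5875 0.1154 0.0292] F [-0.5  0.  -0.2] w 0.764
shift mm [1.2 1.1 0.1] turn [ 0.01 -0.   -0.  ]
t: 9.35
eef_pos: [0.5881, 0.1155, 0.0299]
tool_rot: [0.707, -0.032, 0.706, 0.032]
contact_force: [0.2, -0.6, 5.5]
gripper_width: 0.627
t 9.35 pos [0.5881 0.1155 0.0299] F [ 0.2 -0.6  5.5] w 0.627
shift mm [ 1.9  1.1 -0.5] turn [ 0.    0.01 -0.  ]
```

View pics/s6c.png

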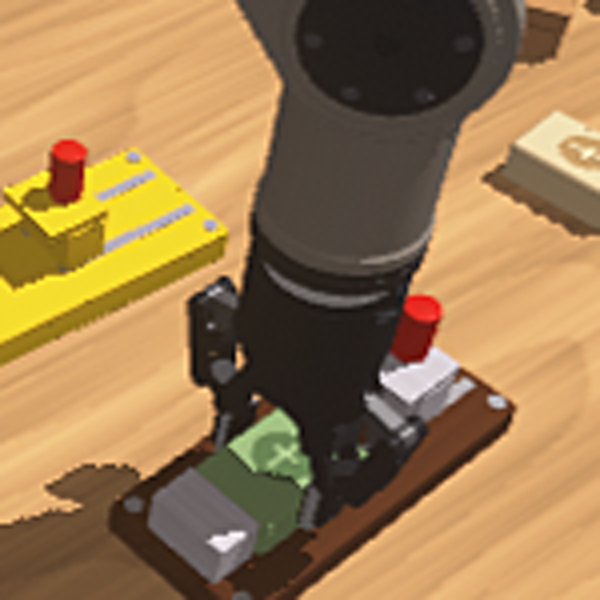

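Gripped at 53.5 mm. Raise the grip a little and lift straight up.

```bash
python3 -m jog '0 0 0 0 0 0 45; -3 0 0 0 0 0 45; -6 0 0 0 0 0 45; -10 0 0 0 0 0 45; -12 0 0 0 0 0 45' 45; python3 -m jog '-15 0 0 0 0 0 45; -20 0 0 0 0 0 45; -20 0 0 0 0 0 45; -10 0 0 0 0 0 45; 0 0 0 0 0 0 45'; python3 -c "
from h import *
go(.464,-.124,.14,94);snap('scene','s7');crop('s7',220,60,420,260,3,'s7c')"
```

```text
t: 9.9
eef_pos: [0.5871, 0.1153, 0.0608]
tool_rot: [0.706, -0.032, 0.707, 0.032]
contact_force: [1.4, 0.0, -0.7]
gripper_width: 0.624
t: 10.4
eef_pos: [0.5887, 0.1157, 0.1275]
tool_rot: [0.708, -0.032, 0.705, 0.032]
contact_force: [0.4, 0.1, -0.8]
gripper_width: 0.623
t 10.4 pos [0.5887 0.1157 0.1275] F [ 0.4  0.1 -0.8] w 0.623
shift mm [ -13.1 -227.4 -146. ] turn [ 0.2   0.04 -0.  ]
```

View pics/s7c.png

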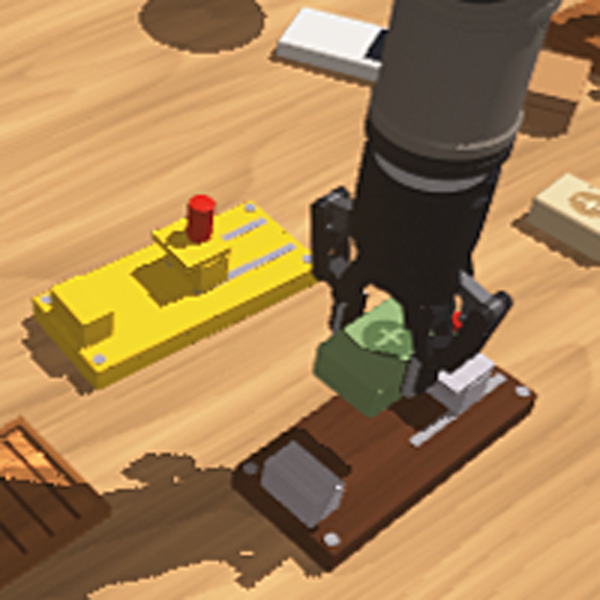

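Bar held (stamp at (385,335)), jaw still open. Carry to above the tray.

```bash
python3 -m jog '0 -20 -5 0 0 0 45; 0 -30 -15 0.2 0 0 45; 0 -35 -22 0 0 0 45; 0 -35 -22 0 0 0 45; 0 -35 -22 0 0 0 45' 45; python3 -m jog '0 -30 -22 0 0 0 45; 0 -25 -20 0 0 0 45; 0 -12 -12 0 0 0 45; 0 -5 -6 0 0 0 45; 0 0 0 0 0 0 45'; python3 -m jog '0 0 0 0 0 0 45'; python3 -c "
from h import *
go(.464,-.124,.1,94);snap('scene','s8');crop('s8',150,120,330,300,3.3,'s8c');snap('top','t8');crop('t8',200,120,340,240,5,'t8c')"
```

```text
t: 10.95
eef_pos: [0.512, -0.0469, 0.1242]
tool_rot: [0.706, -0.025, 0.707, 0.025]
contact_force: [0.6, 0.0, -1.9]
gripper_width: 0.623
t: 11.45
eef_pos: [0.458, -0.1221, 0.1248]
tool_rot: [0.706, -0.024, 0.707, 0.025]
contact_force: [-0.2, 0.7, -2.0]
gripper_width: 0.621
t: 11.55
eef_pos: [0.4595, -0.1206, 0.1252]
tool_rot: [0.707, -0.025, 0.706, 0.026]
contact_force: [-0.2, 1.3, -0.4]
gripper_width: 0.621
t 11.55 pos [ 0.4595 -0.1206  0.1252] F [-0.2  1.3 -0.4] w 0.621
shift mm [25.2 -3.7  4.2] turn [ 0.02  0.   -0.01]
```

View pics/s8c.png

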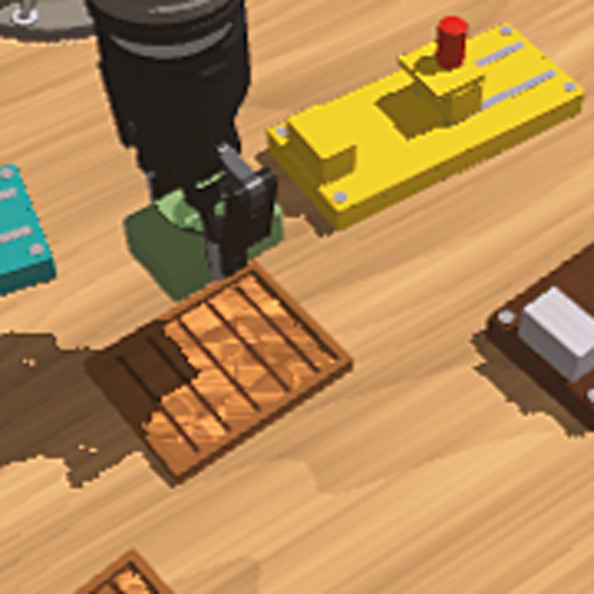

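View pics/t8c.png

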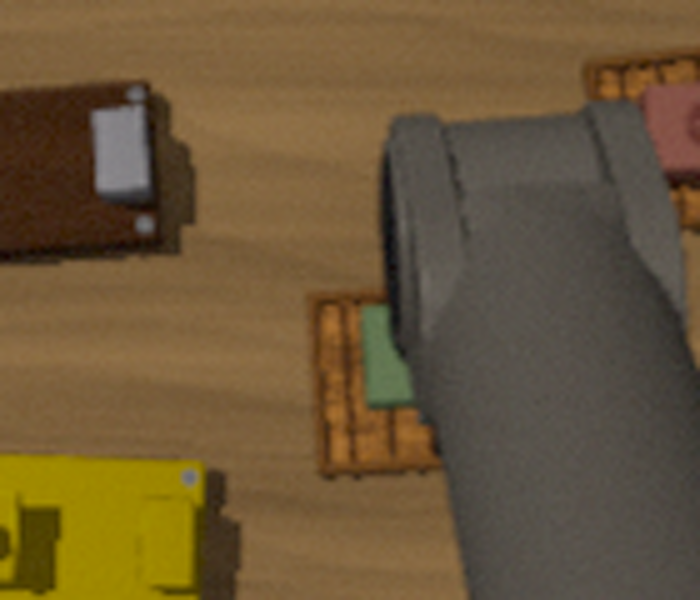

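Bar over the tray, visible at scene crop (130..280, 190..298). I'll check its level using depth.

```bash
python3 - <<'E'
from h import *
import numpy as np
c=bot.calibration('scene'); im=cv2.imread('pics/s8.png').astype(int)
b,g,r=im[...,0],im[...,1],im[...,2]
m=(g>r+8)&(g>b+8); vs,us=np.nonzero(m); k=(us>185)&(us<238)&(vs>170)&(vs<212); us,vs=us[k],vs[k]
P=pix('scene','s8',list(zip(us,vs)))
P=P[(P[:,2]>.09)&(P[:,2]<.2)]
br=P
ang=np.radians(94);u=np.array([np.cos(ang),np.sin(ang)]); v=np.array([u[1],-u[0]])
a=(P[:,:2]-[.4595,-.1206])@u; w=(P[:,:2]-[.4595,-.1206])@v
print(len(P),a.min(),a.max(),w.min(),w.max(),P[:,2].min(),P[:,2].max())
for lo in np.arange(-.045,.045,.01):
    k=(a>=lo)&(a<lo+.01)
    if k.sum()>3: print(lo.round(3),k.sum(),np.percentile(P[k,2],[2,98]).round(4))
# plane from top face pts: w< .02
k=(w<.018);A=np.c_[a[k],w[k],np.ones(k.sum())]; print(k.sum(),np.linalg.lstsq(A,P[k,2],rcond=None)[0])
E
```

```text
423 -0.03977018655451742 0.039657144284236445 -0.0274129854849205 0.03207975795335886 0.12465061334575334 0.19928722982278824
-0.045 64 [0.1288 0.151 ]
-0.035 84 [0.1283 0.1523]
-0.025 96 [0.1261 0.1956]
-0.015 81 [0.1413 0.1767]
-0.005 28 [0.1481 0.1948]
0.005 15 [0.1273 0.1517]
0.015 16 [0.1261 0.151 ]
0.025 24 [0.1249 0.1506]
0.035 15 [0.1256 0.1502]
299 [ 0.12342392 -0.01540441  0.15131224]
```

The bar is level (top ≈ 0.151 at both ends) and centred in the grip. Underside is about 4.5 mm below TCP, so touchdown should come near TCP z ≈ 0.011. Lowering.

```bash
python3 -m jog '10 -2 2 0 0 0 45; 20 -1 2 0 0 0 45; 25 0 0 0 0 0 45; 20 0 0 0 0 0 45; 10 0 0 0 0 0 45'; python3 -m jog '0 0 0 0 0 0 45; 0 0 0 0 0 0 45';  python3 -c "
from h import *
go(.464,-.124,.0105,94)"
```

```text
t: 12.15
eef_pos: [0.4624, -0.1236, 0.0381]
tool_rot: [0.706, -0.025, 0.708, 0.026]
contact_force: [-0.3, -0.0, -1.3]
gripper_width: 0.624
t: 12.35
eef_pos: [0.4636, -0.1241, 0.0405]
tool_rot: [0.707, -0.025, 0.707, 0.025]
contact_force: [0.7, -0.8, -1.1]
gripper_width: 0.619
t 12.35 pos [ 0.4636 -0.1241  0.0405] F [ 0.7 -0.8 -1.1] w 0.619
shift mm [30.   0.1  0.4] turn [ 0.01  0.   -0.  ]
```

```bash
python3 -m jog '8 0 0 0 0 0 45; 8 0 0 0 0 0 45; 5 0 0 0 0 0 45; 3 0 0 0 0 0 45; 0 0 0 0 0 0 45'; python3 -m jog '2 0 0 0 0 0 45; 1 0 0 0 0 0 45; 0 0 0 0 0 0 45'
```

```text
t: 12.85
eef_pos: [0.4628, -0.1243, 0.0159]
tool_rot: [0.706, -0.025, 0.707, 0.025]
contact_force: [-0.0, 0.3, -1.6]
gripper_width: 0.623
t: 13.15
eef_pos: [0.4631, -0.1244, 0.0133]
tool_rot: [0.707, -0.025, 0.707, 0.025]
contact_force: [0.2, -0.4, -0.8]
gripper_width: 0.626
```

```bash
python3 -m jog '1 0 0 0 0 0 45; 0 0 0 0 0 0 45'; python3 -m jog '1 0 0 0 0 0 45; 0 0 0 0 0 0 45';python3 -m jog '1 0 0 0 0 0 45; 0 0 0 0 0 0 45'
```

```text
t: 13.35
eef_pos: [0.4631, -0.1244, 0.0123]
tool_rot: [0.707, -0.025, 0.707, 0.025]
contact_force: [-0.0, -0.3, -1.4]
gripper_width: 0.621
t: 13.55
eef_pos: [0.4631, -0.1244, 0.0112]
tool_rot: [0.707, -0.025, 0.707, 0.025]
contact_force: [0.2, -0.7, 0.2]
gripper_width: 0.623
t: 13.75
eef_pos: [0.4631, -0.1244, 0.011]
tool_rot: [0.707, -0.025, 0.707, 0.025]
contact_force: [-2.5, 0.8, 9.7]
gripper_width: 0.623
```

Touchdown: Fz jumped to about +10 N at z = 0.011. Open only to 63 mm so the fingers clear the tray walls, then rise.

```bash
python3 -m jog '0 0 0 0 0 0 56; 0 0 0 0 0 0 59; 0 0 0 0 0 0 63; 0 0 0 0 0 0 63; 0 0 0 0 0 0 63' 20; python3 -m jog '-4 0 0 0 0 0 63; -8 0 0 0 0 0 63; -15 0 0 0 0 0 63; -25 0 0 0 0 0 63; -30 0 0 0 0 0 75'; python3 -m jog '-30 0 0 0 0 0 80; -30 0 0 0 0 0 80; -30 -40 0 0 0 0 80; 0 -45 0 0 0 0 80; 0 -45 0 0 0 0 80';python3 -m jog '0 -45 0 0 0 0 80; 0 -45 0 0 0 0 80; 0 -30 0 0 0 0 80; 0 0 0 0 0 0 80; 0 0 0 0 0 0 80'; python3 -c "
from h import *
snap('scene','s9');crop('s9',150,120,410,310,3,'s9c');snap('top','t9');crop('t9',130,120,330,240,4,'t9c')"
```

```text
t: 14.25
eef_pos: [0.4631, -0.1244, 0.0102]
tool_rot: [0.707, -0.025, 0.707, 0.025]
contact_force: [-0.8, 0.4, -0.4]
gripper_width: 0.735
t: 14.75
eef_pos: [0.4625, -0.1242, 0.0931]
tool_rot: [0.706, -0.025, 0.707, 0.025]
contact_force: [0.4, -0.6, 0.4]
gripper_width: 0.871
t: 15.25
eef_pos: [0.473, -0.2556, 0.1847]
tool_rot: [0.708, -0.026, 0.706, 0.025]
contact_force: [0.9, 0.1, 0.5]
gripper_width: 0.936
t: 15.75
eef_pos: [0.4804, -0.3739, 0.1825]
tool_rot: [0.707, -0.024, 0.707, 0.025]
contact_force: [-0.3, 1.5, 0.4]
gripper_width: 0.935
```

View pics/s9c.png

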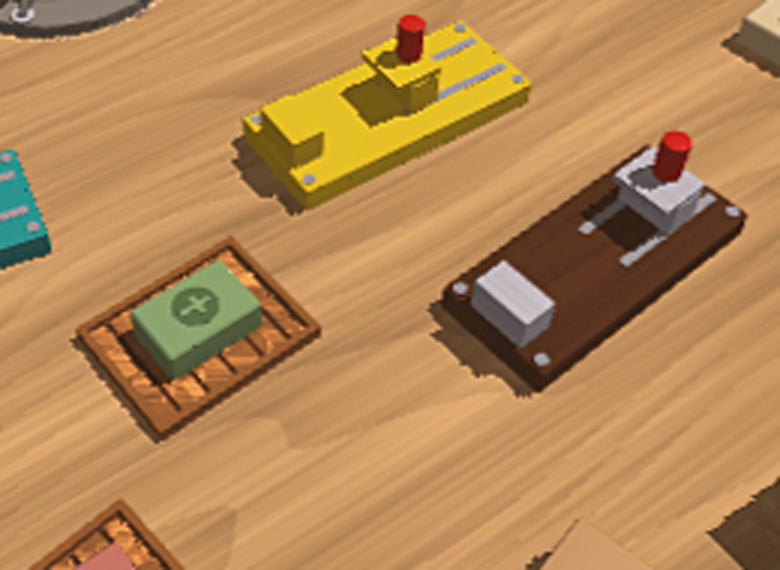

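View pics/t9c.png

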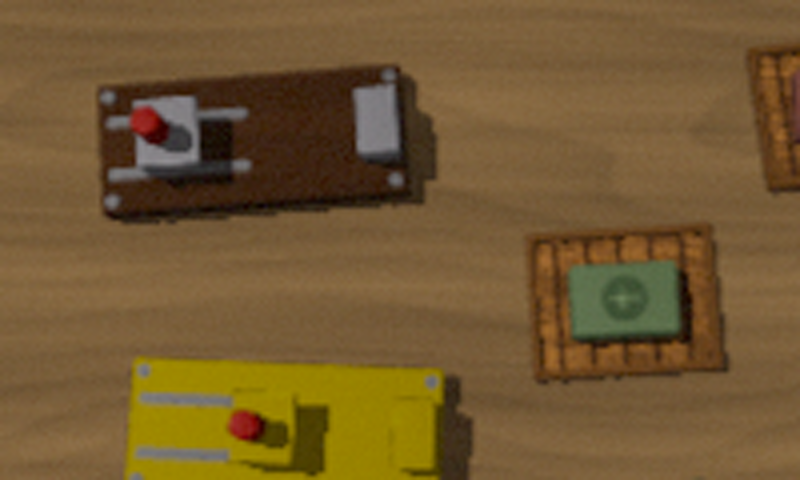

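The bar lies flat and centred in the tray (top crop (625,300)), stamp up. The jaw is open (knob at (148,124)) and the arm is clear. One numeric check, then I hand in.

```bash
python3 - <<'E'
from h import *
f=lambda L:[(a/4+130-.4,b/4+120-.4) for a,b in L]
print('knob',ray('top',f([(148,121)]),.101).round(4),'stamp',ray('top',f([(625,298)]),.036).round(4))
print('bar top z',pix('top','t9',f([(580,275),(670,275),(580,325),(670,325)]))[:,2].round(4))
print(bot.get_obs()['joint_vel'].round(3)); print(bot.hand_in())
E
```

```text
knob [[0.5746 0.218  0.101 ]] stamp [[ 0.462  -0.1211  0.036 ]]
bar top z [0.0383 0.0404 0.0328 0.0359]
[-0.009 -0.005 -0.001  0.003  0.004 -0.002  0.001]
the job is handed in; nothing more can be done
None
```

I opened the jaw, moved the green bar into the empty tray, and handed the job in after about 16 s of the 45 s allowed. The hand-in gives no verdict.

- **Jaw:** I gripped the red knob and slid the jaw about 44.5 mm until it stalled against its stop with rising force. The bar was still in the clamp at that point. My last picture puts the knob about 43 mm from where I first measured it, so the jaw stayed open.
- **Bar:** I lifted it level and lowered it until the wrist force jumped to about 10 N at touchdown. I then opened the fingers to 63 mm and moved the arm clear.
- **Last checks:** The bar is about 3 mm from the tray's centre, stamp up, in the final pictures. The depth readings at four points near the corners of its top were 33–40 mm against 36 mm expected. Taken at face value, the spread means up to about 6° of tilt (limit 7°). That is about the noise of that camera, and both pictures show the bar lying flat.

No check failed. The one surprise was a sideways offset of about 8 mm over the knob, which I corrected before gripping.

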